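# Feed the right spares carton along the rollers into the catch bay

## Robot

A 6-joint arm with a two-finger parallel gripper is mounted at the origin on the work surface. World frame = base frame: x ahead of the robot, y to its left, z up, the work surface at z = 0. Lengths are in m, angles in rad, forces in N, time in s.
With the tool pointing down it reaches from about 0.25 to 0.8 m from the base axis. Payload 8.5 kg.
Tool frame: the origin (TCP) lies on the centre line of the jaws, within the pads' length; the fingertips stand 25 mm ahead of it and the grasp point (between the pads) lies 6 mm ahead of it (env.tips_ahead is the distance from the TCP to the fingertips, in m); z points along the fingers, y is the line along which they close (so a half turn about z gives the same grasp; the last joint's range is limited). The gripper opens to 85 mm and grips with 20 to 120 N. Pads are 22 mm wide; open, the fingers measure 114 mm over their backs; the gripper's body (76 mm by 85 mm) begins 54 mm behind the grasp point. The pads swing forward as they close: fully open they stand 13 mm farther back than shut.
Start: joints at [-1.187, 0.238, -0.013, 1.319, 0, 1.571], TCP at [0.197, -0.487, 0.256] pointing down, gripper open.
Joint ranges: [-2.66, 2.66], [-1.03, 1.9], [-1.14, 1.46], [-1.82, 2.27], [-1.45, 1.34], [-3.14, 3.14]. Speed limits (rad/s): [2.22, 2.22, 2.79, 3.14, 3.14, 3.14].

## Interface

Orientations are given as a unit quaternion [w, x, y, z].
In Python, from cell import env, camera, ticket gives the robot as it stands.
- The arm moves only by the tool jog_arm, never from a script. Its arguments are lists of equal length, an entry for each row: "delta_pos": the shift along the tool's x, y, z in cm, a list of three; "roll": the turn about the tool's z in degrees; "jaw": the finger opening in cm, from 0 to 8.54. A call has 1 to 10 rows; each row is the pose to reach, as a shift and turn from the pose commanded when the call began, along the tool's axes at that moment; what a row does not reach only later rows make up. A row lasts 1/8 s, in which the tool goes at most 62.5 mm and 10.7 degrees, less where a joint would pass 70% of its speed; a pose out of reach is approached as far as the arm can. A call with a gripper value outside its range is refused whole. The fingers move at their own pace and stop on an object; "squeeze" is the grip in N (left out, the last holds). Time passes only in rows, so rows that repeat a pose let the fingers close. It gives the time, the measured TCP pose, the force, the opening and the grip force at its end, in the units of the state.
- env.observe(): the state, without advancing time (a new reading comes with each control period).
- camera(name): name is "scene" or "top" or "wrist"; returns a dict with "image" (400x640x3 uint8, red, green, blue), "depth" (400x640 float32, m along the optical axis (not along the pixel's ray), 0 where there is no reading), "fov_y" (degrees; the focal length in pixels is half the picture's height over the tangent of half this angle, whatever the lens; pixels are square), "cx", "cy" (the principal point, pixels), "T" (4x4, takes a point from camera to world coordinates); the wrist camera has in their place "T_tool_cam" (4x4, takes a point from camera to tool coordinates, whose origin is the TCP and whose axes are the flange's). Camera axes: x right, y up, looking along -z (the intrinsics and any distortion apply to the point x, -y, -z); pixel columns grow to the right and rows downward; lengths in m; the calibration is good to about 2 mm. A picture is of the moment at which its call begins: read the wrist's pose just before it.
- ticket.finish_job(): hands the job in; it is judged then, once.
The state is a dict: "clock": time; "joint_pos": joint angles; "joint_vel": joint speeds; "joint_torque": joint torques, N m; "tool_pos": TCP position; "ee_rot": TCP orientation; "wrist_force": force on the tool from outside, world axes, zero at the start; "ft_torque": the same for the moment, N m; "opening": opening from 0.0 (shut) to 1.0 (fully open); "gripper_force": force on a finger pad.
Only numpy, scipy, OpenCV 4.12 (cv2) and the standard library are available. Lean on these libraries where they do the work, as an engineer would, in place of code of your own. Each camera call takes 0.05 s, during which the arm holds its last target. There are 200 camera calls.

## Task

On the deck of the green roller feed stand three look-alike cartons; only the middle-sized one is the right fit for the bay at the end of the roller lane. Slide that one across onto the rollers, then push it along the lane into the bay against the spring buffer until the catch has snapped up behind it and holds it there when you let go. Push it, do not lift or tip it, do not crush it, and leave the other two cartons and the things on the bench where they are.

Things in the scene. Friction and masses are not known exactly. Their poses are not given: they have to be found in the camera images.
- station: Fixed green steel roller feed; origin at table level on the lane's centre line; x across the lane away from the robot, y along the lane to the bay, z up. Sizes here in its frame, mm. Free-turning rollers, x -54 to 54, y -360 to -7, tops z 50. Level smooth deck on the robot's side, x -208 to -59, y -350 to -15. Guide rail along the far side, inner face x 55.5, top z 76. Yaw within 0.1 rad.
- bay (a point): Start of the bay's straight part, floor level, lane centre (station 0, 30, 50). Channel 111 wide (x -55.5 to 55.5), y 30 to 200, walls up to z 96, flat floor of white wear strips from y -3 on. Robot-side wall has a flared lead-in from about x -78 at y -3 to the wall at y 36.
- hood (a point): Middle of the hood's top over the end of the bay (station 0, 150, 123). Hood spans y 100 to 200, underside z 118. In the bay a docking head with catch and buffer is clamped at a different, unstated place in each run (catch's holding face anywhere from y 43 to 67): find it by feel or by the catch and buffer readings.
- carton_b: The carton to feed: plain cardboard with a paper tape strip, 105 (its x) by 70 (its y) by 60 mm high, 0.45 to 0.8 kg, the middle-sized of three. Origin at the centre of its underside. Starts on the deck, its x within 0.12 rad of the station's x, in one of three places 105 mm apart along the station's y.
- carton_a: Look-alike carton, too small: 85 by 70 by 60 mm high; origin at the centre of its underside. To be left alone (less than 20 mm).
- carton_c: Look-alike carton, too big for the bay: 125 by 70 by 60 mm high; origin at the centre of its underside. To be left alone (less than 20 mm).
- catch (a joint): Spring catch: steel pawl 26 mm wide in the middle of the bay floor, its ramp facing the incoming carton. Angle in rad: 0 = up (tip 8 mm above the floor), about 0.2 = pressed down under a carton (1 to 2 N, the carton's weight does it). It snaps up once the carton's rear has passed and then stops it from going back.
- buffer (a joint): Rubber-faced spring plate at the head of the bay. Compression in m: 0 free, 0.018 solid stop. Free, it stands 58 mm beyond the catch's holding face, so the 70 mm carton clears the catch at 0.012. Spring 5 N at 0, 12 N at 0.018; friction adds up to 6 N; past the stop the force rises steeply. Over 60 N of fingers on carton crushes it.
- spray_can: White spray can on the bench, 56 mm across, 150 high; origin under its centre. Bystander.
- spanner: Steel spanner lying on the bench, 190 mm long. Bystander.
- hub: Steel flanged hub on the bench, flange 96 mm across, 45 high; origin under its centre. Bystander.
Mind the look-alikes: they are no part of the job. What is shaped like the carton_b but purple or yellow is not meant.

How it is judged:
By the outcome, as a careful person would: the job done as asked, in the order asked, and still so for the second after the job is handed in, with the robot touching nothing.
It also fails if it takes over 56 s, if anything falls off the work surface, if the arm or the gripper's body presses on something with over 40 N, if the wrist force passes 120 N, or if a joint passes its speed limit or range.

## Working session

There is one attempt and no reset: what is moved stays moved. The work goes in short steps, Python scripts to look and compute and a tool call to move; the robot and the scene stay as the last step left them, time stands still between calls to the robot, and variables do not carry over. Pictures are saved under pics/ and viewed, at most 10 in all, crops included, and the job is handed in when it is done.

Besides the shell and the picture viewer there is one more tool, called by a JSON object that holds its "op" and its "data", one argument or row to a line. jog_arm: Moves the arm, as the interface text tells. Its arguments: {"type":"object","properties":{"delta_pos":{"type":"array"},"roll":{"type":"array"},"jaw":{"type":"array"},"squeeze":{"type":"number"}},"required":["delta_pos","roll","jaw"]}

```bash
mkdir -p pics; ls; cat > h.py <<'E'
import numpy as np, cv2
from cell import env, camera, ticket
def save(c,n): cv2.imwrite('pics/'+n,cv2.cvtColor(c['image'],cv2.COLOR_RGB2BGR))
def foc(c): return c['image'].shape[0]/2/np.tan(np.radians(c['fov_y'])/2)
def ray(c,u,v,z,T=None):
    T=c['T'] if T is None else T; f=foc(c)
    d=T[:3,:3]@np.array([(u-c['cx'])/f,-(v-c['cy'])/f,-1]); o=T[:3,3]
    return o+d*(z-o[2])/d[2]
def pts(c):
    f=foc(c); h,w=c['depth'].shape; u,v=np.meshgrid(np.arange(w),np.arange(h)); D=c['depth']
    P=np.stack([(u-c['cx'])/f*D,-(v-c['cy'])/f*D,-D],-1)
    return P@c['T'][:3,:3].T+c['T'][:3,3]
E
python3 - <<'E'
from h import *
print(env.observe())
for n in ['top','scene']:
    c=camera(n); save(c,n+'0.png'); print(n,{k:c[k] for k in c if k not in('image','depth')})
    np.savez(n+'0.npz',**{k:v for k,v in c.items() if v is not None})
E
```

```text
pics
{'clock': 0.0, 'joint_pos': array([-1.18698707e+00,  2.38806952e-01, -1.42607784e-02,  1.31915935e+00,
        8.60776630e-06,  1.57080993e+00]), 'joint_vel': array([-0.00079983, -0.00283409,  0.00118058,  0.00242708,  0.00084119,
        0.00082002]), 'joint_torque': array([-2.33295606e-03, -5.38780510e+01,  3.46438730e+01,  1.83070265e-02,
       -2.15152568e-04, -2.49460766e-05]), 'tool_pos': array([ 0.19645478, -0.48646469,  0.25566131]), 'ee_rot': array([-7.03061862e-04,  9.81643795e-01,  1.90722177e-01, -1.32222446e-04]), 'wrist_force': array([0.74803202, 0.40807275, 0.38640071]), 'ft_torque': array([0.03485266, 0.01728011, 0.02272785]), 'gripper_force': 0.0, 'opening': 1.0014477688607668}
top {'fov_y': 47.88410153170633, 'cx': 320.76654533298273, 'cy': 203.84063793151793, 'T': array([[-3.61330974e-03,  9.92351690e-01, -1.23389904e-01,
         4.48623937e-01],
       [-9.99993031e-01, -3.46982413e-03,  1.37773603e-03,
         8.17955263e-02],
       [ 9.39057411e-04,  1.23394022e-01,  9.92357311e-01,
         1.09744443e+00],
       [ 0.00000000e+00,  0.00000000e+00,  0.00000000e+00,
         1.00000000e+00]])}
scene {'fov_y': 57.487409812541195, 'cx': 317.76148481541514, 'cy': 196.65148429836773, 'T': array([[ 0.51386292, -0.54734152,  0.66057714,  1.24030566],
       [ 0.8578485 ,  0.33358356, -0.39091937, -0.32283785],
       [-0.00639127,  0.76755408,  0.64095233,  0.75715007],
       [ 0.        ,  0.        ,  0.        ,  1.        ]])}
```

View pics/top0.png

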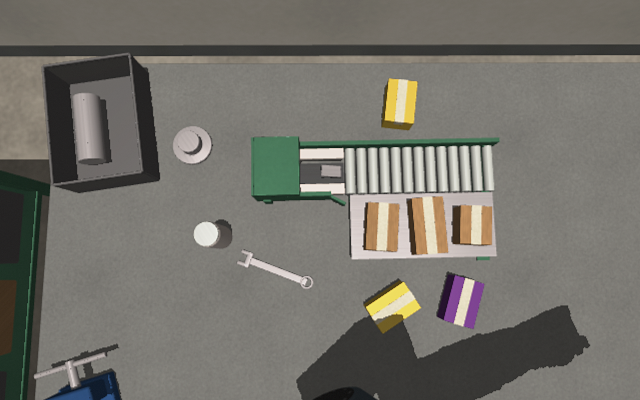

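View pics/scene0.png

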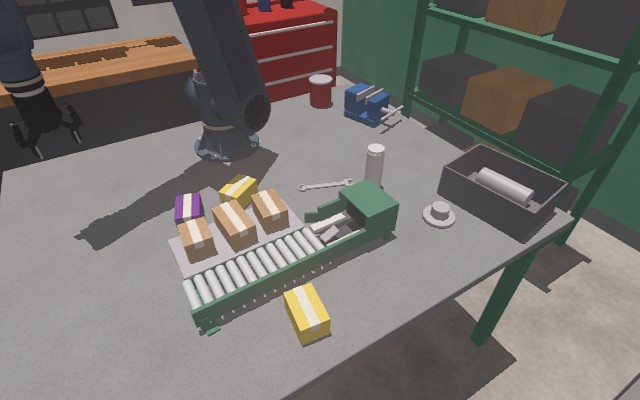

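The top view shows the deck's three cardboard cartons at (382,227), (428,225) and (475,225). The yellow ones at (400,103) and (392,305) and the purple one at (462,300) aren't meant. By length, (428) is the longest and (475) the shortest, so (382,227), nearest the bay, should be carton_b. I'll measure it and check it in a crop.

```bash
python3 - <<'E'
from h import *
c=dict(np.load('top0.npz')); s=dict(np.load('scene0.npz'))
for c_,nm in ((c,'top'),(s,'scene')):
    P=pts(c_); hsv=cv2.cvtColor(c_['image'],cv2.COLOR_RGB2HSV)
    roi=np.zeros(P.shape[:2],bool)
    if nm=='top': roi[192:262,350:500]=1
    else: roi[185:265,170:295]=1
    top=(roi&(P[...,2]>.095)&(P[...,2]<.125)&(c_['depth']>0)).astype(np.uint8)
    n,l,st,ce=cv2.connectedComponentsWithStats(top)
    for i in range(1,n):
        if st[i,4]<150: continue
        q=P[l==i]; r=cv2.minAreaRect((q[:,:2]*1000).astype(np.float32)); print(nm,ce[i].round(),st[i,4],'z',np.median(q[:,2]).round(4),r)
P=pts(c)
# rail far side, top z .076; hood top z .123
hsv=cv2.cvtColor(c['image'],cv2.COLOR_RGB2HSV); g=(hsv[...,0]>50)&(hsv[...,0]<90)&(hsv[...,1]>90)
roi=np.zeros(g.shape,bool); roi[130:265,240:505]=1
for lo,hi,n in ((.115,.135,'hood'),(.068,.084,'rail'),(.085,.105,'walls')):
    m=g&roi&(P[...,2]>lo)&(P[...,2]<hi); q=P[m]
    r=cv2.minAreaRect((q[:,:2]*1000).astype(np.float32)); print(n,m.sum(),np.median(q[:,2]),r, cv2.boxPoints(r).round(1).tolist())
    v=cv2.fitLine((q[:,:2]).astype(np.float32),cv2.DIST_HUBER,0,.01,.01).ravel();print(v, np.arctan2(-v[0],v[1]))
# deck
m=np.zeros(g.shape,bool); m[192:262,345:500]=1
m&=(P[...,2]>.04)&(P[...,2]<.056)&(hsv[...,1]<60); q=P[m]; r=cv2.minAreaRect((q[:,:2]*1000).astype(np.float32)); print('deck',np.median(q[:,2]),r,cv2.boxPoints(r).round(1).tolist())
cv2.imwrite('pics/crop.png',cv2.resize(cv2.cvtColor(c['image'][130:265,240:505],cv2.COLOR_RGB2BGR),None,fx=3,fy=3,interpolation=cv2.INTER_CUBIC))
E
```

```text
top [429. 225.] 1875 z 0.1105 ((525.0904541015625, -157.53158569335938), (125.5845947265625, 71.11499786376953), 3.205143690109253)
top [382. 226.] 1556 z 0.1106 ((522.4659423828125, -53.66383743286133), (70.36408233642578, 105.76376342773438), 86.19261932373047)
top [475. 224.] 1315 z 0.1105 ((525.512939453125, -258.9626770019531), (71.47248077392578, 85.63567352294922), 86.77216339111328)
scene [268. 204.] 784 z 0.1107 ((523.4113159179688, -55.804561614990234), (70.39181518554688, 107.1026611328125), 86.07942199707031)
scene [233. 219.] 1038 z 0.1107 ((525.8969116210938, -159.4586944580078), (127.717041015625, 70.35116577148438), 3.1429522037506104)
scene [194. 233.] 813 z 0.1106 ((526.0205078125, -260.811767578125), (69.9556884765625, 89.65690612792969), 86.64628601074219)
hood 2691 0.12337404303343691 ((655.2817993164062, 181.00390625), (128.47698974609375, 103.30368041992188), 1.0616366863250732) [[590.0999755859375, 231.5], [592.0, 128.1999969482422], [720.5, 130.60000610351562], [718.5999755859375, 233.8000030517578]]
[ 0.98118126 -0.19308884  0.6495883   0.18190704] -1.765105
[... 233 characters left out ...]
20.0999755859375, 229.60000610351562]]
[ 0.02617783 -0.9996573   0.7188238  -0.05655273] -3.115412
walls 164 0.0959802546175369 ((595.1701049804688, 145.72642517089844), (7.318595886230469, 172.49647521972656), 1.0893619060516357) [[589.9000244140625, 231.89999389648438], [593.2000122070312, 59.400001525878906], [600.5, 59.599998474121094], [597.2000122070312, 232.0]]
[ 0.0403828  -0.9991843   0.59409404  0.12426013] -3.101199
deck 0.0505108464212678 ((530.3241577148438, -151.72421264648438), (155.4789581298828, 344.25726318359375), 0.09737391024827957) [[452.29998779296875, 20.299999237060547], [452.8999938964844, -324.0], [608.4000244140625, -323.70001220703125], [607.7999877929688, 20.5]]
```

View pics/crop.png

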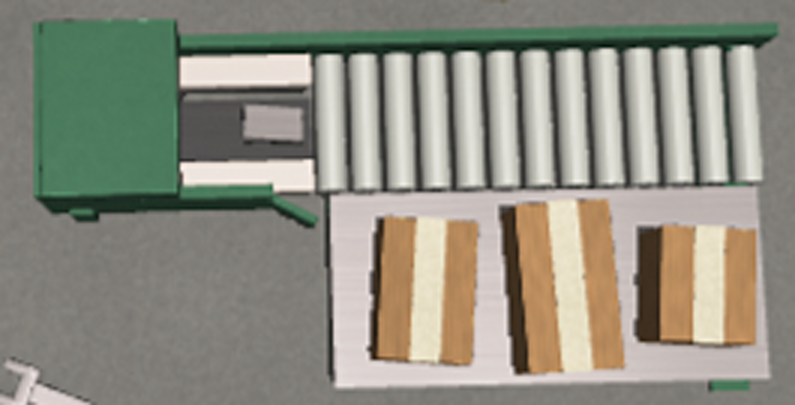

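The crop confirms the choice: the left carton measures 105×70, the middle one 125 and the right one 85. First, the numbers for the approach.

```bash
cat >> h.py <<'E'
from scipy.spatial.transform import Rotation as R
TH=0.018; O=np.array([.659,.032])
def s2w(x,y): return O+np.array([np.cos(TH)*x-np.sin(TH)*y,np.sin(TH)*x+np.cos(TH)*y])
def w2s(p): d=np.asarray(p)[:2]-O; return np.array([np.cos(TH)*d[0]+np.sin(TH)*d[1],-np.sin(TH)*d[0]+np.cos(TH)*d[1]])
def go(x,y,z,phi=None):
    o=env.observe(); w,a,b,c=o['ee_rot']; M=R.from_quat([a,b,c,w]).as_matrix()
    d=M.T@(np.array([x,y,z])-o['tool_pos'])*100
    ph=np.degrees(np.arctan2(M[1,0],M[0,0]))
    print('t',o['clock'],'delta cm',d.round(2),'phi',ph.round(2),'roll',None if phi is None else (ph-phi+180)%360-180,'j',o['joint_pos'].round(3),'F',o['wrist_force'].round(1),'st',(w2s(o['tool_pos'])*1000).round(1),'z',o['tool_pos'][2].round(4))
E
python3 - <<'E'
from h import *
print(env.tips_ahead)
# refine lane line: rail top pixels far from hood, per-y median x
c=dict(np.load('top0.npz'))
hsv=cv2.cvtColor(c['image'],cv2.COLOR_RGB2HSV); g=(hsv[...,0]>50)&(hsv[...,0]<90)&(hsv[...,1]>90)
for nm,cols,rows in (('rail',range(350,490,5),range(130,165)),):
    A=[];
    for u in cols:
        r=[v for v in rows if g[v,u]]
        A.append([ray(c,u,min(r)-.5,.076),ray(c,u,max(r)+.5,.076)])
    A=np.array(A)
    for k in (0,1): print(nm,np.polyfit(A[:,k,1],A[:,k,0],1), A[len(A)//2,k])
print(w2s([.5225,-.0537]))
go(.438,-.052,.25,181)
E
```

```text
0.025
rail [-0.01521624  0.7234183 ] [ 0.72569426 -0.15108028  0.076     ]
rail [-0.01852958  0.70728889] [ 0.71139599 -0.1506398   0.076     ]
[-0.1380204  -0.08322925]
t 0.1 delta cm [ 38.67 -31.24   0.61] phi 21.99 roll -159.01097451512933 j [-1.187  0.239 -0.014  1.319 -0.     1.571] F [ 0.5  0.3 -0.5] st [-471.8 -510.1] z 0.2557
```

{"op": "jog_arm", "data": {
  "delta_pos": [
    [4, -3, 0],
    [8, -6.5, 0],
    [12, -10, 0.1],
    [16, -13, 0.2],
    [20, -16, 0.3],
    [24, -19.5, 0.4],
    [28, -22.5, 0.5],
    [32, -26, 0.6],
    [36, -29, 0.6],
    [38.7, -31.2, 0.6]
  ],
  "roll": [-10, -20, -30, -40, -50, -60, -70, -80, -90, -100],
  "jaw": [4, 4, 4, 4, 4, 4, 4, 4, 4, 4]
}}

```text
clock: 1.35
tool_pos: [0.4392, -0.0506, 0.2501]
ee_rot: [-0.0, 0.482, 0.876, 0.0]
wrist_force: [1.2, 0.1, -0.4]
opening: 0.465
gripper_force: 0.0
```

```bash
python3 - <<'E'
from h import *
go(.438,-.052,.25,181)
E
```

```text
t 1.35 delta cm [-0.05 -0.18  0.01] phi 122.4 roll -58.59947737426745 j [-0.115  0.099 -0.203  1.269  0.     0.89 ] F [ 1.2  0.1 -0.4] st [-221.2  -78.7] z 0.2501
```

{"op": "jog_arm", "data": {
  "delta_pos": [
    [0, 0, 2],
    [0, 0, 4],
    [0, 0, 6],
    [0, 0, 8],
    [0, 0, 11],
    [0, 0, 14],
    [0, 0, 16.5],
    [0, 0, 16.5]
  ],
  "roll": [-10, -20, -30, -40, -50, -58.6, -58.6, -58.6],
  "jaw": [4, 4, 4, 4, 4, 4, 4, 4]
}}

```text
clock: 2.35
tool_pos: [0.4371, -0.0523, 0.0839]
ee_rot: [-0.002, -0.005, 1.0, 0.0]
wrist_force: [-0.1, 0.5, -0.3]
opening: 0.47
gripper_force: 0.0
```

```bash
python3 - <<'E'
from h import *
p=s2w(-.0655,-.0835); print(p)
go(p[0],p[1],.085,181)
c=camera('top'); save(c,'t1.png'); cv2.imwrite('pics/t1c.png',cv2.resize(cv2.cvtColor(c['image'][130:330,240:505],cv2.COLOR_RGB2BGR),None,fx=3,fy=3))
E
```

```text
[ 0.59501353 -0.05266541]
t 2.35 delta cm [-15.79  -0.19  -0.17] phi -179.42 roll -0.419581892084409 j [-0.119  0.232 -0.505  0.838  0.    -0.129] F [-0.1  0.5 -0.3] st [-223.4  -80.3] z 0.0839
```

View pics/t1c.png

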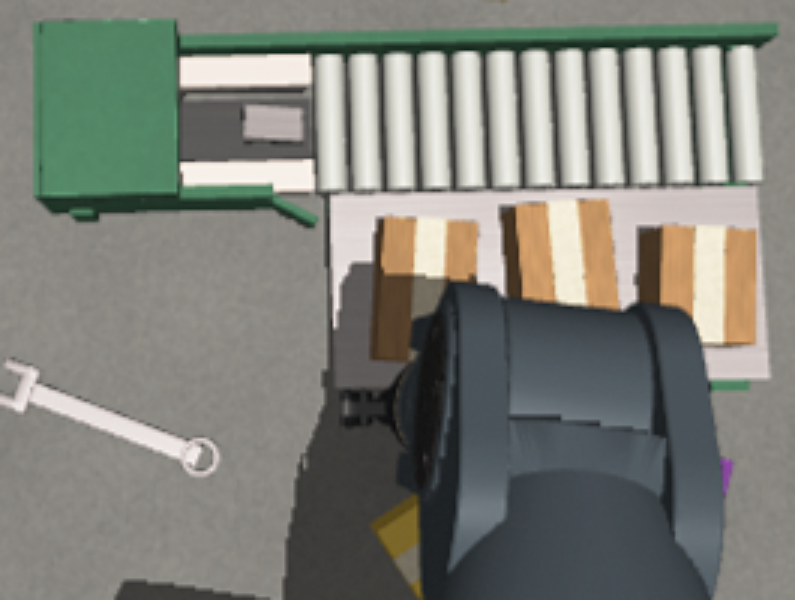

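The gripper is lowered in front of the carton at crop (365,408). I'll check the finger positions by depth before pushing.

```bash
python3 - <<'E'
from h import *
c=camera('top'); P=pts(c)
for v in range(256,278,3): print(v,[(u,*(P[v,u]*1000).round().astype(int)) for u in range(352,374,3)])
E
```

```text
256 [(352, np.int64(457), np.int64(9), np.int64(52)), (355, np.int64(457), np.int64(2), np.int64(49)), (358, np.int64(457), np.int64(-5), np.int64(56)), (361, np.int64(457), np.int64(-12), np.int64(49)), (364, np.int64(457), np.int64(-19), np.int64(51)), (367, np.int64(457), np.int64(-26), np.int64(51)), (370, np.int64(457), np.int64(-33), np.int64(51)), (373, np.int64(455), np.int64(-15), np.int64(266))]
259 [(352, np.int64(450), np.int64(5), np.int64(-2)), (355, np.int64(450), np.int64(10), np.int64(160)), (358, np.int64(450), np.int64(-9), np.int64(-1)), (361, np.int64(450), np.int64(-6), np.int64(115)), (364, np.int64(450), np.int64(-24), np.int64(-1)), (367, np.int64(450), np.int64(-31), np.int64(5)), (370, np.int64(450), np.int64(-16), np.int64(202)), (373, np.int64(450), np.int64(-13), np.int64(280))]
262 [(352, np.int64(443), np.int64(5), np.int64(2)), (355, np.int64(444), np.int64(10), np.int64(162)), (358, np.int64(444), np.int64(4), np.int64(162)), (361, np.int64(444), np.int64(-2), np.int64(157)), (364, np.int64(444), np.int64(-12), np.int64(117)), (367, np.int64(444), np
[... 1477 characters left out ...]
p.int64(415), np.int64(-9), np.int64(2)), (361, np.int64(415), np.int64(-16), np.int64(2)), (364, np.int64(415), np.int64(-23), np.int64(5)), (367, np.int64(414), np.int64(-31), np.int64(0)), (370, np.int64(414), np.int64(-38), np.int64(0)), (373, np.int64(423), np.int64(-14), np.int64(264))]
277 [(352, np.int64(407), np.int64(6), np.int64(2)), (355, np.int64(407), np.int64(-2), np.int64(-1)), (358, np.int64(407), np.int64(-9), np.int64(-1)), (361, np.int64(449), np.int64(82), np.int64(1097)), (364, np.int64(407), np.int64(-23), np.int64(0)), (367, np.int64(407), np.int64(-30), np.int64(1)), (370, np.int64(407), np.int64(-38), np.int64(-2)), (373, np.int64(407), np.int64(-45), np.int64(-3))]
```

{"op": "jog_arm", "data": {
  "delta_pos": [
    [-1, -0.2, 0],
    [-2, -0.2, 0],
    [-2.7, -0.2, 0],
    [-3.4, -0.2, 0],
    [-4.2, -0.2, 0],
    [-5, -0.2, 0],
    [-6, -0.2, 0],
    [-7, -0.2, 0]
  ],
  "roll": [-0.4, -0.4, -0.4, -0.4, -0.4, -0.4, -0.4, -0.4],
  "jaw": [4, 4, 4, 4, 4, 4, 4, 4]
}}

```text
clock: 3.45
tool_pos: [0.5083, -0.0537, 0.0851]
ee_rot: [-0.001, -0.009, 1.0, 0.0]
wrist_force: [-4.7, -0.3, 2.7]
opening: 0.464
gripper_force: 0.0
```

```bash
cat >> h.py <<'E'
def carton(tag=None):
    for n in ('top','scene'):
        c=camera(n); P=pts(c); hsv=cv2.cvtColor(c['image'],cv2.COLOR_RGB2HSV); 
        m=(P[...,2]>.1)&(P[...,2]<.118)&(P[...,0]>.44)&(P[...,0]<.73)&(P[...,1]>-.31)&(P[...,1]<.15)
        m&=(hsv[...,0]<35)
        k,l,st,ce=cv2.connectedComponentsWithStats(m.astype(np.uint8))
        for i in range(1,k):
            if st[i,4]<200: continue
            r=cv2.minAreaRect((P[l==i][:,:2]*1000).astype(np.float32))
            print(n,st[i,4],'world',np.round(r[0],1),'st',(w2s(np.array(r[0])/1000)*1000).round(1),np.round(r[1],1),round(r[2],2))
        if tag: save(c,f'{tag}_{n}.png')
E
python3 - <<'E'
from h import *
p=s2w(-.0655,-.0835)
go(p[0],p[1],.085,181)
carton()
E
```

```text
t 3.45 delta cm [-8.67 -0.05 -0.  ] phi -179.01 roll -0.005597987347584876 j [-0.105  0.335 -0.346  0.892  0.    -0.123] F [-4.7 -0.3  2.7] st [-152.2  -82.9] z 0.0851
top 583 world [574.7 -38.9] st [-85.5 -69.3] [104.5  44.7] 0.79
top 544 world [ 524.8 -277.1] st [-139.7 -306.6] [36.1 86. ] 88.8
scene 933 world [565.3 -54.3] st [-95.2 -84.6] [103.3 132.3] 89.0
scene 983 world [ 525.6 -159.2] st [-136.8 -188.8] [128.2  70.2] 3.4
scene 765 world [ 525.6 -260.8] st [-138.6 -290.4] [69.9 88.7] 86.53
```

{"op": "jog_arm", "data": {
  "delta_pos": [
    [-1, 0, 0],
    [-2, 0, 0],
    [-3, 0, 0],
    [-4, 0, 0],
    [-5, 0, 0],
    [-6, 0, 0],
    [-7, 0, 0],
    [-7.8, 0, 0],
    [-8.4, 0, 0],
    [-8.4, 0, 0]
  ],
  "roll": [0, 0, 0, 0, 0, 0, 0, 0, 0, 0],
  "jaw": [4, 4, 4, 4, 4, 4, 4, 4, 4, 4]
}}

```text
clock: 4.8
tool_pos: [0.5936, -0.0524, 0.0855]
ee_rot: [0.001, -0.009, 1.0, 0.0]
wrist_force: [0.4, -0.4, -0.5]
opening: 0.473
gripper_force: 0.0
```

```bash
python3 - <<'E'
from h import *
p=s2w(-.0655,-.0835)
go(p[0],p[1],.085,181)
carton('p')
E
```

```text
t 4.8 delta cm [-0.15 -0.03  0.05] phi -179.01 roll -0.005029330701745494 j [-0.088  0.459 -0.138  0.972  0.    -0.105] F [ 0.4 -0.4 -0.5] st [-67.  -83.2] z 0.0855
top 423 world [661.9 -28. ] st [  1.8 -60. ] [27.1 99.4] 89.5
top 481 world [ 524.8 -272.5] st [-139.7 -302. ] [42.9 85.4] 87.53
scene 983 world [ 524.9 -159.6] st [-137.5 -189.1] [130.   70.6] 4.16
scene 1077 world [647.  -52.3] st [-13.5 -84. ] [132.6 104.3] 0.26
scene 764 world [ 525.6 -261. ] st [-138.7 -290.6] [69.6 89. ] 86.86
```

View pics/p_scene.png

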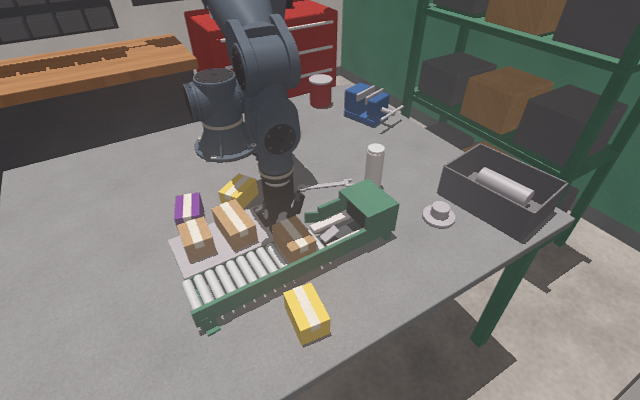

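The carton is on the rollers, against the far rail side (scene pixel (295,240)). Next I back off, rise, turn and go behind it.

{"op": "jog_arm", "data": {
  "delta_pos": [
    [2, 0, 0],
    [2, 0, -4],
    [2, 0, -9],
    [0, -2, -9],
    [-2, -4, -9],
    [-4.5, -6, -9],
    [-6.8, -6.4, -9],
    [-6.8, -6.4, -9],
    [-6.8, -6.4, -9],
    [-6.8, -6.4, -9]
  ],
  "roll": [0, 0, 10, 20, 30, 40, 50, 60, 70, 80],
  "jaw": [4, 4, 4, 4, 4, 4, 4, 4, 4, 4]
}}

```text
clock: 6.15
tool_pos: [0.662, -0.1153, 0.1756]
ee_rot: [0.0, 0.638, 0.77, 0.0]
wrist_force: [-0.4, -0.8, -0.6]
opening: 0.466
gripper_force: 0.0
```

```bash
python3 - <<'E'
from h import *
p=s2w(0,-.148)
go(p[0],p[1],.088,91)
carton('q')
E
```

```text
t 6.15 delta cm [-0.06 -0.05  8.76] phi 100.66 roll 9.657360982331397 j [-0.172  0.523  0.219  1.266  0.     1.212] F [-0.4 -0.8 -0.6] st [   0.3 -147.3] z 0.1756
top 1485 world [659.1 -50.4] st [ -1.3 -82.4] [105.3  70.3] 0.94
top 213 world [ 547.6 -131.4] st [-114.3 -161.3] [26.5 77.6] 87.96
scene 985 world [ 526.  -159.5] st [-136.5 -189.1] [127.5  70.5] 3.33
scene 766 world [ 526.  -260.8] st [-138.2 -290.4] [70.  89.2] 87.11
scene 867 world [659.5 -51.8] st [ -1.  -83.8] [107.3  70.6] 0.35
```

{"op": "jog_arm", "data": {
  "delta_pos": [
    [0, 0, 2.5],
    [0, 0, 5],
    [0, 0, 7.5],
    [0, 0, 8.8],
    [0, 0, 8.8]
  ],
  "roll": [9.7, 9.7, 9.7, 9.7, 9.7],
  "jaw": [4, 4, 4, 4, 4]
}}

```text
clock: 6.88
tool_pos: [0.6613, -0.1151, 0.0868]
ee_rot: [-0.001, 0.698, 0.716, -0.0]
wrist_force: [0.1, -0.1, 0.3]
opening: 0.467
gripper_force: 0.0
```

```bash
python3 - <<'E'
from h import *
p=s2w(0,-.02)
go(p[0],p[1],.088,91)
E
```

```text
t 6.875 delta cm [12.71  0.11 -0.12] phi 91.4 roll 0.39505953170032626 j [-0.172  0.576  0.077  1.073  0.     1.374] F [ 0.1 -0.1  0.3] st [  -0.3 -147.1] z 0.0868
```

{"op": "jog_arm", "data": {
  "delta_pos": [
    [0.8, 0, -0.1],
    [1.6, 0.1, -0.1],
    [2.6, 0.1, -0.1],
    [3.6, 0.1, -0.1],
    [4.6, 0.1, -0.1],
    [5.6, 0.1, -0.1],
    [6.6, 0.1, -0.1],
    [7.6, 0.1, -0.1],
    [8.6, 0.1, -0.1],
    [9.4, 0.1, -0.1]
  ],
  "roll": [0.4, 0.4, 0.4, 0.4, 0.4, 0.4, 0.4, 0.4, 0.4, 0.4],
  "jaw": [4, 4, 4, 4, 4, 4, 4, 4, 4, 4]
}}

```text
clock: 8.12
tool_pos: [0.6607, -0.0212, 0.0885]
ee_rot: [0.0, 0.702, 0.712, -0.0]
wrist_force: [0.7, -6.4, 2.0]
opening: 0.464
gripper_force: 0.0
```

```bash
python3 - <<'E'
from h import *
p=s2w(0,.03)
go(p[0],p[1],.088,91)
carton()
E
```

```text
t 8.125 delta cm [ 8.32 -0.1   0.04] phi 90.87 roll -0.13249757253498728 j [-3.200e-02  5.580e-01  4.700e-02  1.060e+00 -1.000e-03  1.524e+00] F [ 0.7 -6.4  2. ] st [  0.7 -53.2] z 0.0885
top 1163 world [657.3  31.6] st [-1.7 -0.4] [ 60.4 104.8] 89.65
top 722 world [ 524.8 -271. ] st [-139.6 -300.5] [48.  85.7] 88.27
scene 989 world [ 525.8 -159.4] st [-136.6 -189. ] [127.8  70.5] 3.24
scene 536 world [659.4  17.2] st [  0.2 -14.8] [105.5  91.5] 0.84
scene 764 world [ 526.  -260.8] st [-138.2 -290.4] [69.9 89.9] 86.43
```

{"op": "jog_arm", "data": {
  "delta_pos": [
    [0.8, -0.1, 0],
    [1.6, -0.1, 0],
    [2.4, -0.1, 0],
    [3.2, -0.1, 0],
    [4, -0.1, 0],
    [4.8, -0.1, 0],
    [5.5, -0.1, 0],
    [6.1, -0.1, 0],
    [6.6, -0.1, 0],
    [6.6, -0.1, 0]
  ],
  "roll": [0, 0, 0, 0, 0, 0, 0, 0, 0, 0],
  "jaw": [4, 4, 4, 4, 4, 4, 4, 4, 4, 4]
}}

```text
clock: 9.48
tool_pos: [0.6585, 0.0456, 0.0882]
ee_rot: [-0.0, 0.701, 0.713, 0.0]
wrist_force: [1.0, -1.8, -0.9]
opening: 0.47
gripper_force: 0.0
```

```bash
python3 - <<'E'
from h import *
p=s2w(0,.03)
go(p[0],p[1],.088,91)
print([k for k in env.observe() ], [a for a in dir(env) if a[0]!='_'])
E
```

```text
t 9.475 delta cm [1.64 0.02 0.02] phi 90.93 roll -0.07133073695553094 j [6.900e-02 5.570e-01 4.500e-02 1.059e+00 1.000e-03 1.623e+00] F [ 1.  -1.8 -0.9] st [-0.3 13.6] z 0.0882
['clock', 'joint_pos', 'joint_vel', 'joint_torque', 'tool_pos', 'ee_rot', 'wrist_force', 'ft_torque', 'gripper_force', 'opening'] ['PlanningError', 'observe', 'tips_ahead']
```

{"op": "jog_arm", "data": {
  "delta_pos": [
    [0.2, 0, 0],
    [0.4, 0, 0],
    [0.6, 0, 0],
    [0.8, 0, 0]
  ],
  "roll": [0, 0, 0, 0],
  "jaw": [4, 4, 4, 4]
}}

```text
clock: 9.98
tool_pos: [0.6584, 0.0524, 0.0885]
ee_rot: [0.0, 0.702, 0.712, -0.0]
wrist_force: [-0.5, -5.7, 2.6]
opening: 0.47
gripper_force: 0.0
```

{"op": "jog_arm", "data": {
  "delta_pos": [
    [0.2, 0, 0],
    [0.4, 0, 0],
    [0.6, 0, 0]
  ],
  "roll": [0, 0, 0],
  "jaw": [4, 4, 4]
}}

```text
clock: 10.35
tool_pos: [0.6584, 0.0573, 0.0886]
ee_rot: [0.001, 0.702, 0.712, -0.001]
wrist_force: [0.6, -12.2, 3.7]
opening: 0.47
gripper_force: 0.0
```

{"op": "jog_arm", "data": {
  "delta_pos": [
    [0.2, 0, 0],
    [0.4, 0, 0]
  ],
  "roll": [0, 0],
  "jaw": [4, 4]
}}

```text
clock: 10.6
tool_pos: [0.6584, 0.061, 0.0886]
ee_rot: [0.001, 0.702, 0.712, -0.001]
wrist_force: [-0.5, -12.3, 4.1]
opening: 0.471
gripper_force: 0.0
```

{"op": "jog_arm", "data": {
  "delta_pos": [
    [0.2, 0, 0],
    [0.4, 0, 0]
  ],
  "roll": [0, 0],
  "jaw": [4, 4]
}}

```text
clock: 10.85
tool_pos: [0.6583, 0.0647, 0.0887]
ee_rot: [0.001, 0.702, 0.712, -0.001]
wrist_force: [-0.8, -14.7, 4.5]
opening: 0.472
gripper_force: 0.0
```

{"op": "jog_arm", "data": {
  "delta_pos": [
    [0.2, 0, 0],
    [0.2, 0, 0]
  ],
  "roll": [0, 0],
  "jaw": [4, 4]
}}

```text
clock: 11.1
tool_pos: [0.6582, 0.0667, 0.0886]
ee_rot: [0.001, 0.702, 0.712, -0.001]
wrist_force: [0.2, -14.0, 4.0]
opening: 0.47
gripper_force: 0.0
```

{"op": "jog_arm", "data": {
  "delta_pos": [
    [0.2, 0, 0],
    [0.2, 0, 0]
  ],
  "roll": [0, 0],
  "jaw": [4, 4]
}}

```text
clock: 11.35
tool_pos: [0.6583, 0.0688, 0.0884]
ee_rot: [0.001, 0.702, 0.712, -0.001]
wrist_force: [1.7, -12.7, 2.0]
opening: 0.469
gripper_force: 0.0
```

{"op": "jog_arm", "data": {
  "delta_pos": [
    [0.15, 0, 0],
    [0.15, 0, 0]
  ],
  "roll": [0, 0],
  "jaw": [4, 4]
}}

```text
clock: 11.6
tool_pos: [0.6583, 0.0701, 0.0883]
ee_rot: [0.001, 0.702, 0.712, -0.001]
wrist_force: [2.4, -13.5, 1.8]
opening: 0.473
gripper_force: 0.0
```

{"op": "jog_arm", "data": {
  "delta_pos": [
    [0.15, 0, 0],
    [0.15, 0, 0]
  ],
  "roll": [0, 0],
  "jaw": [4, 4]
}}

```text
clock: 11.85
tool_pos: [0.6582, 0.0715, 0.0883]
ee_rot: [0.001, 0.702, 0.712, -0.001]
wrist_force: [1.4, -14.4, 2.7]
opening: 0.469
gripper_force: 0.0
```

{"op": "jog_arm", "data": {
  "delta_pos": [
    [0.15, 0, 0],
    [0.15, 0, 0]
  ],
  "roll": [0, 0],
  "jaw": [4, 4]
}}

```text
clock: 12.1
tool_pos: [0.6582, 0.0729, 0.0884]
ee_rot: [0.001, 0.702, 0.712, -0.001]
wrist_force: [1.8, -14.9, 2.1]
opening: 0.468
gripper_force: 0.0
```

{"op": "jog_arm", "data": {
  "delta_pos": [
    [0.1, 0, 0],
    [0.1, 0, 0]
  ],
  "roll": [0, 0],
  "jaw": [4, 4]
}}

```text
clock: 12.35
tool_pos: [0.6582, 0.0733, 0.0884]
ee_rot: [0.002, 0.702, 0.712, -0.002]
wrist_force: [0.9, -18.6, 2.9]
opening: 0.47
gripper_force: 0.0
```

{"op": "jog_arm", "data": {
  "delta_pos": [
    [0.1, 0, 0],
    [0.1, 0, 0]
  ],
  "roll": [0, 0],
  "jaw": [4, 4]
}}

```text
clock: 12.6
tool_pos: [0.6582, 0.0733, 0.0884]
ee_rot: [0.002, 0.703, 0.712, -0.002]
wrist_force: [1.1, -22.7, 3.3]
opening: 0.469
gripper_force: 0.0
```

The TCP stalled at y 0.0733 as the force rose, so the buffer is at its solid stop, about 6 mm past the catch point. Next I back off slowly and watch the force.

{"op": "jog_arm", "data": {
  "delta_pos": [
    [-0.2, 0, 0],
    [-0.4, 0, 0],
    [-0.6, 0, 0]
  ],
  "roll": [0, 0, 0],
  "jaw": [4, 4, 4]
}}

```text
clock: 12.98
tool_pos: [0.6577, 0.0704, 0.0876]
ee_rot: [-0.0, 0.702, 0.712, -0.001]
wrist_force: [0.1, -3.3, -0.9]
opening: 0.47
gripper_force: 0.0
```

{"op": "jog_arm", "data": {
  "delta_pos": [
    [-0.2, 0, 0],
    [-0.4, 0, 0],
    [-0.6, 0, 0],
    [-0.6, 0, 0]
  ],
  "roll": [0, 0, 0, 0],
  "jaw": [4, 4, 4, 4]
}}

```text
clock: 13.48
tool_pos: [0.6583, 0.0657, 0.0884]
ee_rot: [-0.0, 0.701, 0.713, 0.0]
wrist_force: [0.1, -0.2, 1.0]
opening: 0.467
gripper_force: 0.0
```

{"op": "jog_arm", "data": {
  "delta_pos": [
    [-2, 0, 0],
    [-5, 0, 0],
    [-9, 0, 0],
    [-13, 0, -3],
    [-16, 0, -8],
    [-18, 0, -13],
    [-22, 0, -15],
    [-26, 0, -15],
    [-26, 0, -15]
  ],
  "roll": [0, 0, 0, 0, 0, 0, 0, 0, 0],
  "jaw": [4, 4, 4, 4, 4, 4, 4, 4, 4]
}}

```text
clock: 14.6
tool_pos: [0.6617, -0.1983, 0.2383]
ee_rot: [0.0, 0.703, 0.711, -0.0]
wrist_force: [-0.6, -0.0, -0.5]
opening: 0.465
gripper_force: 0.0
```

```bash
python3 - <<'E'
from h import *
go(.6,-.2,.25,91)
carton('e')
a=cv2.imread('pics/e_top.png')[130:265,240:420]; b=cv2.imread('pics/e_scene.png')[160:280,270:430]
f=lambda i:cv2.resize(i,(400,300),interpolation=cv2.INTER_CUBIC)
cv2.imwrite('pics/end.png',np.hstack([f(a),f(b)]))
E
```

```text
t 14.6 delta cm [-0.1  -6.17 -1.17] phi 90.68 roll -0.32086804094871013 j [-0.291  0.54   0.409  1.439 -0.     1.268] F [-0.6 -0.  -0.5] st [  -1.4 -230.3] z 0.2383
top 1016 world [655.3 105.4] st [-2.4 73.4] [ 47.2 104.5] 89.9
top 1850 world [ 525.  -157.3] st [-137.4 -186.9] [125.5  71.2] 3.86
top 791 world [ 526.2 -249. ] st [-137.9 -278.6] [51.1 85.5] 86.02
scene 664 world [658.5 106.2] st [ 0.8 74.2] [ 58.2 113.2] 89.3
scene 468 world [ 525.  -159.5] st [-137.5 -189.1] [129.1  70.3] 3.57
scene 766 world [ 525.6 -260.9] st [-138.7 -290.4] [69.9 89.4] 86.9
```

View pics/end.png

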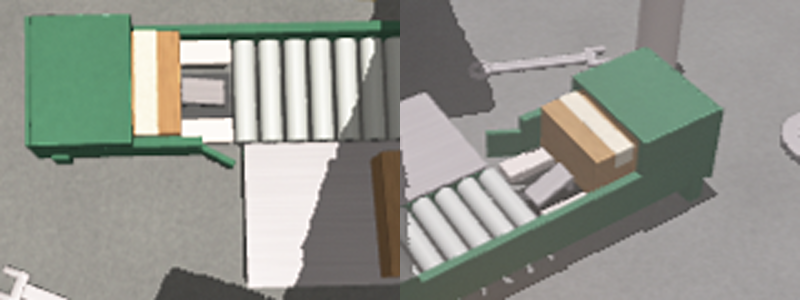

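The end picture shows the carton squarely in the bay with its rear edge at crop x≈180. The catch is up directly behind it at (205,90). The rear sits about 6 mm back from the solid stop, where the catch should hold it, and the other two cartons haven't moved.

```bash
python3 -c "
from cell import ticket
print(ticket.finish_job())"
```

```text
the job is handed in; nothing more can be done
None
```

I pushed carton_b (the middle-sized carton) across onto the rollers and into the bay, where the catch snapped up and held it after I let go; the other two cartons stayed put, and I handed the job in at about 15 s.

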